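# Clip the check weight to the load cell's eye

## Robot

A 6-joint arm with a two-finger parallel gripper is mounted at the origin on a cart in front of the work surface, level with it; the furniture and walls round the work are solid. World frame = base frame: x ahead of the robot, y to its left, z up, the work surface at z = 0. Lengths are in m, angles in rad, forces in N, time in s.
With the tool pointing down it reaches from about 0.3 to 0.825 m from the base axis. Payload 5.4 kg.
Tool frame: the origin (TCP) lies on the centre line of the jaws, within the pads' length; the fingertips stand 11 mm ahead of it and the grasp point (between the pads) lies 8 mm behind it (manip.tips_ahead is the distance from the TCP to the fingertips, in m); z points along the fingers, y is the direction in which the jaws open and shut (so a half turn about z gives the same grasp; the last joint's range is limited). The gripper opens to 92 mm and grips with 3 to 60 N. Pads are 20 mm wide; open, the fingers measure 128 mm over their backs; the gripper's body (75 mm by 189 mm) begins 69 mm behind the grasp point.
Start: joints at [0.927, 0.158, 1.597, -0, 1.386, -0.21], TCP at [0.242, 0.522, 0.226] pointing down, gripper open.
Joint ranges: [-2.91, 2.91], [-0.94, 2.29], [0.18, 2.7], [-1.29, 4.43], [0.17, 2.64], [-3, 3]. Speed limits (rad/s): [2.57, 2.57, 3.14, 3.14, 3.14, 3.14].

## Interface

Orientations are given as a unit quaternion [w, x, y, z].
In Python, from rig import manip gives the robot as it stands. The module is installed in compiled form; this text tells all that it offers. Calls block until the motion is done:
- manip.move_pose(position, orientation): joint-space move of the TCP to a pose.
- manip.move_linear(position, orientation=None, vel=0.15): straight line of the TCP; orientation=None keeps the orientation; vel is the mean speed in m/s.
- manip.set_joints(angles): joint-space move.
- manip.gripper_to(opening, newtons=None): finger opening in m; newtons is the grip in N (None keeps the last); returns when the fingers have stopped.
- manip.pause(seconds).
- manip.solve_ik(position, orientation): joint angles nearest the present ones, or None.
- manip.grab_frame(name): name is "scene" or "top" or "wrist"; returns the picture (480x640x3 uint8, red, green, blue); there is no depth.
- manip.camera_params(name): a dict with "vfov" (degrees; the focal length in pixels is half the picture's height over the tangent of half this angle, whatever the lens; pixels are square), "cx", "cy" (the principal point, pixels), "R" (3x3) and "t" (3): a world point X has camera coordinates R X + t; the wrist camera has in their place "mount" (4x4, takes a point from camera to tool coordinates, whose origin is the TCP and whose axes are the flange's). Camera axes: x right, y down, z forward; pixel columns grow to the right and rows downward; lengths in m; the calibration is good to about 2 mm. A picture is of the moment at which its call begins: read the wrist's pose just before it. camera_params takes no time and is no camera call.
A pose or a line that the arm cannot do raises manip.IKError and nothing moves.
- manip.close_job(): hands the job in, once; it reports no verdict.
Readings, each from a call of its own:
- manip.current_t(): time.
- manip.current_qpos(): joint angles.
- manip.current_joint_vel(): joint speeds.
- manip.current_effort(): joint torques, N m.
- manip.current_tcp_pos(): TCP position.
- manip.current_tcp_rot(): TCP orientation.
- manip.current_force(): force on the tool from outside, world axes, zero at the start.
- manip.current_wrist_torque(): the same for the moment, N m.
- manip.current_gripper_width(): finger opening in m.
Only numpy, scipy, OpenCV 4.12 (cv2) and the standard library are available. Lean on these libraries where they do the work, as an engineer would, in place of code of your own. Each camera call takes 0.05 s, during which the arm holds its last target. There are 200 camera calls.

## Task

Pick up the check weight, press the sprung gate of its snap hook gently against the bar of the steel eye under the load cell until the bar is inside the hook and the gate has sprung shut, and leave the weight hanging still from the eye, clear of everything below. Do not knock or shift the bottle, the beaker, the tape roll or the notebook.

Things in the scene. Friction and masses are not known exactly. Their poses are not given: they have to be found in the camera images.
- load_stand: Grey test stand fixed to the bench. Origin on the bench, straight below the middle of the eye's bottom bar; x points back to the column, y runs along the bar, z up. Base plate 190x160x10 mm (x -65 to 125 mm), round steel column, 28 mm thick, at x = 90 mm. It does not yield. More than 40 N on the eye would overload the cell.
- eye_foot (a point): Top of the stand's base plate, straight below the eye's bar. The eye is a rigid upright rectangular loop of 10 mm round steel bar in the stand's y-z plane; clear opening 48 mm wide, 62 mm high. Centre of its bottom bar: anywhere from 225 to 275 mm above the bench. This height is not reported; it has to be seen or felt.
- column_top (a point): Top of the column, 470 mm above the bench. The crosshead is clamped on the column at any height. Its arm, 44 mm wide, reaches forward to x = -57 mm in the stand's frame, underside 140 mm above the eye's bar; below it an aluminium load cell 52x30x52 mm, and below that the eye.
- check_weight: Steel check weight with a snap hook, 183 mm high, 0.25 to 0.4 kg, standing on the bench. Origin under its centre, z up, x from the handle to the hook's gate (away from the robot at the start, within 30 degrees). Puck 68 mm wide, 36 mm high; 14 mm shank; a handle towards -x; on top the closed snap hook.
- handle (a point): Middle of the flat ribbed grey handle, at (-38, 0, 62) mm in the weight's frame, same axes. 14 mm thick (y), 26 mm high (z), from x = -63 to -9 mm. Grip it across its thickness with the hand leaning back 30 to 50 degrees to the handle side (-x), since the hook stands over it.
- bow (a point): Centre of the hook's half-round bow, (0, 0, 156) mm in the weight's frame, same axes. Hook of 9 mm round bar in the x-z plane: top 26.5 mm above this point, bottom 64.5 mm below; x -26.5 to 26.5 mm, inside 35 mm wide; straight back at x = -22. Hung, the centre of the eye's bar lies 12.5 mm above this point.
- nose (a point): Lower end of the hook's short nose, at (22, 0, 143.5) mm in the weight's frame. The eye's bar goes in below it, through the gate; then the hook is lowered so that the bar goes up into the bow.
- gate (a joint): Sprung gate, 0 shut to 1.2 rad: an 8 mm rod 41 mm long, from its pivot at (22, 0, 100) mm in the weight's frame up to just below the nose. Its top swings inwards only (to -x), takes about 1 to 4 N, and shuts by itself. The bar passes if it meets it 18 to 25 mm below bow and is pushed in 5 to 12 mm past the hook's middle; lowering the hook then lets it shut.
- amber_bottle_1: Amber glass bottle with screw cap, 68 mm diameter, 142 mm high, origin under its centre; a bystander.
- beaker_100: Glass beaker, 52 mm diameter, 68 mm high, origin under its centre; a bystander.
- tape_roll: Roll of tape lying flat, 68 mm diameter, 19 mm high, origin under its centre; a bystander.
- lab_book: Hard-cover notebook lying flat, 237x148x17 mm, origin under its centre; a bystander.
There are look-alikes about, which are no part of the job. Leave any purple look-alike of the check_weight alone.

How it is judged:
On the way, in this order (a step that is already met when the one before it is completed fails the run):
1. the check weight is lifted off the bench (height (world z) of check_weight above 0.02 m), for 0.2 s.
2. the gate is pressed open against the eye's bar (value of joint gate above 0.4 rad and contact force between check_weight and load_stand above 0.5 N), for 0.02 s.
At the end, for the whole second after the job is handed in: The weight hangs from the eye, which carries over 1.2 N: hook's bow within 18 mm (x) and 30 mm (y) of straight above the stand's origin, gate shut (under 0.12 rad), weight within 0.2 rad of upright, over 30 mm above the bench, slower than 0.05 m/s; bystanders within 30 mm of their starts (value of joint gate below 0.12 rad and x of bow in the frame of load_stand between -0.018 and 0.018 m and y of bow in the frame of load_stand between -0.03 and 0.03 m and angle between check_weight's own z axis and vertical below 0.2 rad and contact force between check_weight and load_stand above 1.2 N and height (world z) of check_weight above 0.03 m and linear speed of check_weight below 0.05 m/s); the robot touches nothing.
It fails at once if the bottle knocked or shifted by more than 30 mm (distance of amber_bottle_1 from where it was at the start of the episode above 0.03 m).
It fails at once if the beaker knocked or shifted by more than 30 mm (distance of beaker_100 from where it was at the start of the episode above 0.03 m).
It fails at once if the tape roll knocked or shifted by more than 30 mm (distance of tape_roll from where it was at the start of the episode above 0.03 m).
It fails at once if the notebook knocked or shifted by more than 30 mm (distance of lab_book from where it was at the start of the episode above 0.03 m).
It fails at once if the load cell is overloaded (more than 40 N between weight and eye) (contact force between check_weight and load_stand above 40 N).
It also fails if it takes over 58 s, if anything falls off the work surface, if the arm or the gripper's body presses on something with over 40 N, if the wrist force passes 120 N, or if a joint passes its speed limit or range.

## Working session

There is one attempt and no reset: what is moved stays moved. The work goes in short steps, each a Python script; the robot and the scene stay as the last script left them, time stands still between calls to the robot, and variables do not carry over. Pictures are saved under pics/ and viewed, about 8 in all and at most 12, crops included, and the job is handed in when it is done.

```bash
mkdir -p pics; python3 - <<'E'
from rig import manip
import cv2,numpy as np,json
for n in("scene","top"):
    im=manip.grab_frame(n); cv2.imwrite(f"pics/{n}0.png",im[:,:,::-1])
for n in("scene","top","wrist"):
    print(n,manip.camera_params(n))
print(manip.current_t(),manip.current_tcp_rot(),manip.current_force())
E
```

```text
scene {'vfov': 48.82725190437992, 'cx': 321.0420390387749, 'cy': 240.33326699099098, 'R': array([[-0.81649461, -0.57733646, -0.00437697],
       [-0.27304453,  0.39280911, -0.87815015],
       [ 0.50870741, -0.71580976, -0.47836509]]), 't': array([0.32876309, 0.45692488, 1.28392881])}
top {'vfov': 51.40329585741354, 'cx': 320.78339503340493, 'cy': 244.36007512496565, 'R': array([[-1.17302797e-03, -9.99999159e-01,  5.53769408e-04],
       [-9.72328031e-01,  1.01119856e-03, -2.33617587e-01],
       [ 2.33616831e-01, -8.12485483e-04, -9.72328399e-01]]), 't': array([-0.19917453,  0.6113676 ,  1.55800845])}
wrist {'vfov': 59.25488479455831, 'cx': 311.99186923001685, 'cy': 236.29419835931824, 'mount': array([[-4.70870488e-04, -9.54698669e-01, -2.97573907e-01,
         8.57117938e-02],
       [ 9.99999285e-01, -1.22438868e-04, -1.18954626e-03,
         1.29604595e-04],
       [ 1.09922361e-03, -2.97574254e-01,  9.54698044e-01,
        -1.59351826e-01],
       [ 0.00000000e+00,  0.00000000e+00,  0.00000000e+00,
         1.00000000e+00]])}
0.1 [-3.48896063e-04  2.15193346e-01  9.76571100e-01 -7.66871754e-04] [-0.39057843  0.02455239  0.24513796]
```

View pics/scene0.png

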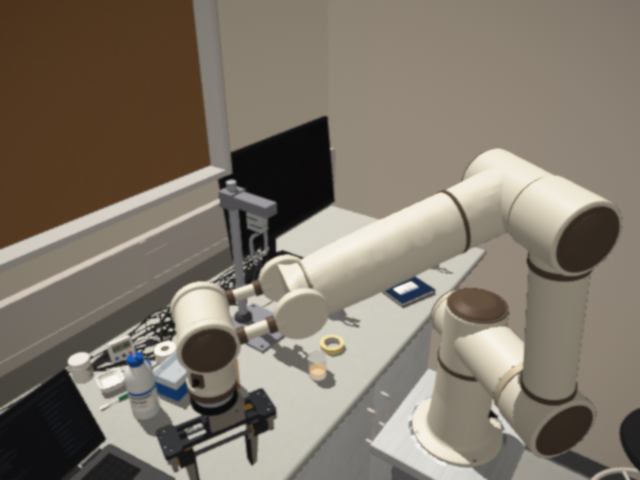

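View pics/top0.png

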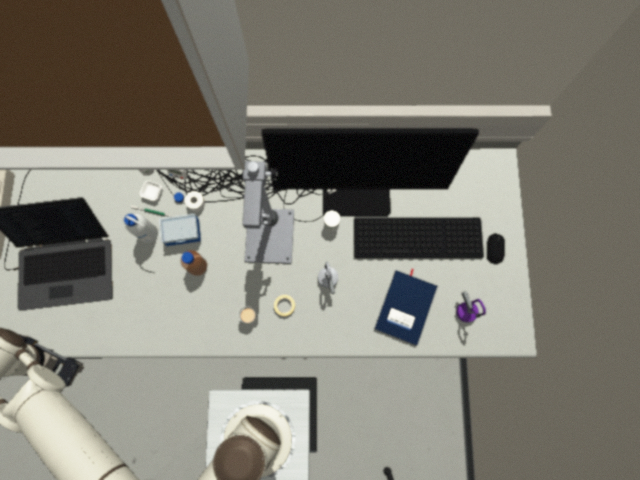

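The scene view has the weight hidden behind the arm. In the top view the candidates are the grey check weight at about (326,280), the purple look-alike at (468,311) and the white cup at (332,218). By the description I choose the grey one. The stand plate covers (245–294, 208–263). Bottle (194,263), beaker (248,316), tape (284,306), book (406,307).

```bash
cat > h.py <<'E'
from rig import manip
import cv2,numpy as np
from scipy.spatial.transform import Rotation as Ro
def quat(M): q=Ro.from_matrix(M).as_quat(); return [q[3],q[0],q[1],q[2]]
def mat(q): return Ro.from_quat([q[1],q[2],q[3],q[0]]).as_matrix()
def cam(n,pose=None):
    c=manip.camera_params(n); f=240/np.tan(np.radians(c['vfov'])/2)
    K=np.array([[f,0,c['cx']],[0,f,c['cy']],[0,0,1.]])
    if n=='wrist':
        p,q=pose; T=np.eye(4);T[:3,:3]=mat(q);T[:3,3]=p
        W=np.linalg.inv(T@np.array(c['mount'])); return K,W[:3,:3],W[:3,3]
    return K,np.array(c['R']),np.array(c['t'])
def ray(c,uv):
    K,R,t=c; d=R.T@np.linalg.inv(K)@[uv[0],uv[1],1]; return -R.T@t,d/np.linalg.norm(d)
def onz(c,uv,z): o,d=ray(c,uv); return o+d*(z-o[2])/d[2]
def proj(c,X): K,R,t=c; p=K@(R@np.asarray(X)+t); return p[:2]/p[2]
def two(c1,u1,c2,u2):
    P=[c[0]@np.c_[c[1],c[2]] for c in(c1,c2)]
    X=cv2.triangulatePoints(P[0],P[1],np.array(u1,float).reshape(2,1),np.array(u2,float).reshape(2,1))
    return (X[:3]/X[3]).ravel()
def snap(n,name):
    pose=(np.array(manip.current_tcp_pos()),list(manip.current_tcp_rot()))
    im=manip.grab_frame(n)[:,:,::-1].copy(); cv2.imwrite('pics/'+name+'.png',im)
    np.save('pics/'+name+'.npy',np.r_[pose[0],pose[1]]); return im
def wcam(name): a=np.load('pics/'+name+'.npy'); return cam('wrist',(a[:3],a[3:]))
def tool(az,tilt):
    """tool z: down, tipped forward by tilt toward azimuth az; tool x in the vertical plane"""
    h=np.array([np.cos(az),np.sin(az),0]); z=np.sin(tilt)*h-np.cos(tilt)*np.array([0,0,1]); y=np.cross([0,0,1],h); 
    return np.c_[np.cross(y,z),y,z]
E
python3 - <<'E'
from h import *
c=cam('top')
for n,uv,z in [('weight',(326,285),0),('wtop',(326,268),.18),('plateFL',(246,262),.01),('plateFR',(293,263),.01),('plateBR',(294,209),.01),('coltop',(254,165),.47),('purple',(466,315),0),('bottle',(198,268),.0),('beaker',(248,318),0),('tape',(284,306),.01),('cup',(332,222),0),('armfront',(254,226),.4)]: print(n,onz(c,uv,z).round(3))
print(mat(manip.current_tcp_rot()).round(2))
for az in(-.3,0,.3):
  M=tool(az,.9)
  for s in(1,-1):
    for p in [(.2,-.05,.25),(.35,-.1,.3),(.3,-.1,.15)]:
      q=manip.solve_ik(p,quat(M@np.diag([s,s,1]))); print(az,s,p,None if q is None else np.round(q,2))
E
```

```text
weight [ 0.488 -0.217  0.   ]
wtop [ 0.512 -0.215  0.18 ]
plateFL [0.565 0.052 0.01 ]
plateFR [ 0.562 -0.106  0.01 ]
plateBR [ 0.752 -0.107  0.01 ]
coltop [ 0.724 -0.03   0.47 ]
purple [ 0.388 -0.68   0.   ]
bottle [0.547 0.215 0.   ]
beaker [0.379 0.041 0.   ]
tape [ 0.417 -0.078  0.01 ]
cup [ 0.708 -0.239  0.   ]
armfront [ 0.582 -0.025  0.4  ]
[[-0.91  0.42 -0.  ]
 [ 0.42  0.91 -0.  ]
 [ 0.   -0.   -1.  ]]
-0.3 1 (0.2, -0.05, 0.25) None
-0.3 1 (0.35, -0.1, 0.3) None
-0.3 1 (0.3, -0.1, 0.15) None
-0.3 -1 (0.2, -0.05, 0.25) None
-0.3 -1 (0.35, -0.1, 0.3) None
-0.3 -1 (0.3, -0.1, 0.15) None
0 1 (0.2, -0.05, 0.25) None
0 1 (0.35, -0.1, 0.3) None
0 1 (0.3, -0.1, 0.15) None
0 -1 (0.2, -0.05, 0.25) None
0 -1 (0.35, -0.1, 0.3) None
0 -1 (0.3, -0.1, 0.15) None
0.3 1 (0.2, -0.05, 0.25) None
0.3 1 (0.35, -0.1, 0.3) None
0.3 1 (0.3, -0.1, 0.15) None
0.3 -1 (0.2, -0.05, 0.25) None
0.3 -1 (0.35, -0.1, 0.3) None
0.3 -1 (0.3, -0.1, 0.15) None
```

```bash
python3 - <<'E'
from h import *
for p in [(.45,-.2,.07),(.59,-.03,.15),(.35,-.1,.3),(.3,-.12,.25)]:
 for az in(-.3,0,.3):
  for tilt in(.35,.52,.7,.87):
   r=[]
   for s in(1,-1):
      q=manip.solve_ik(p,quat(tool(az,tilt)@np.diag([s,s,1]))); r.append(None if q is None else list(np.round(q,2)))
   print(p,az,tilt,r)
E
```

```text
(0.45, -0.2, 0.07) -0.3 0.35 [[np.float64(-0.77), np.float64(-0.12), np.float64(2.25), np.float64(0.24), np.float64(0.7), np.float64(-2.2)], [np.float64(-0.77), np.float64(-0.12), np.float64(2.25), np.float64(0.24), np.float64(0.7), np.float64(0.94)]]
(0.45, -0.2, 0.07) -0.3 0.52 [[np.float64(-0.83), np.float64(-0.21), np.float64(2.39), np.float64(0.49), np.float64(0.56), np.float64(-2.47)], [np.float64(-0.83), np.float64(-0.21), np.float64(2.39), np.float64(0.49), np.float64(0.56), np.float64(0.67)]]
(0.45, -0.2, 0.07) -0.3 0.7 [[np.float64(-0.92), np.float64(-0.28), np.float64(2.53), np.float64(0.94), np.float64(0.48), np.float64(-2.95)], [np.float64(-0.92), np.float64(-0.28), np.float64(2.53), np.float64(0.94), np.float64(0.48), np.float64(0.19)]]
(0.45, -0.2, 0.07) -0.3 0.87 [[np.float64(-1.01), np.float64(-0.29), np.float64(2.63), np.float64(1.46), np.float64(0.53), np.float64(2.76)], [np.float64(-1.01), np.float64(-0.29), np.float64(2.63), np.float64(1.46), np.float64(0.53), np.float64(-0.38)]]
(0.45, -0.2, 0.07) 0 0.35 [[np.float64(-0.83), np.float64(-0.08), np.float64(2.22), 
[... 5759 characters left out ...]
loat64(1.63), np.float64(0.2)]]
(0.35, -0.1, 0.3) 0.3 0.7 [None, None]
(0.35, -0.1, 0.3) 0.3 0.87 [None, None]
(0.3, -0.12, 0.25) -0.3 0.35 [None, None]
(0.3, -0.12, 0.25) -0.3 0.52 [None, None]
(0.3, -0.12, 0.25) -0.3 0.7 [None, None]
(0.3, -0.12, 0.25) -0.3 0.87 [None, None]
(0.3, -0.12, 0.25) 0 0.35 [None, None]
(0.3, -0.12, 0.25) 0 0.52 [None, None]
(0.3, -0.12, 0.25) 0 0.7 [None, None]
(0.3, -0.12, 0.25) 0 0.87 [None, None]
(0.3, -0.12, 0.25) 0.3 0.35 [None, [np.float64(-1.15), np.float64(-0.9), np.float64(2.37), np.float64(0.35), np.float64(1.63), np.float64(0.14)]]
(0.3, -0.12, 0.25) 0.3 0.52 [None, None]
(0.3, -0.12, 0.25) 0.3 0.7 [None, None]
(0.3, -0.12, 0.25) 0.3 0.87 [None, None]
```

```bash
python3 - <<'E'
from h import *
S=np.diag([1,1,1])
P=[((.45,-.08,.36),.5),((.47,-.08,.22),.7)]
for p,t in P: print(manip.solve_ik(p,quat(tool(0,t))))
manip.move_linear((.242,.522,.38),vel=.3)
ims=[]
for i,(p,t) in enumerate(P):
    manip.move_pose(p,quat(tool(0,t))); im=snap('wrist',f'B{i}'); ims.append(cv2.rotate(im,cv2.ROTATE_180))
    print(manip.current_t(),manip.current_tcp_pos(),np.round(manip.current_qpos(),2))
snap('scene','sc1')
for i in(0,1): cv2.imwrite(f'pics/B{i}r.png',ims[i])
E
```

```text
[-0.6552689  -0.64949986  2.07521874  0.30644462  1.3188759  -2.24288737]
[-0.72896103 -0.70277478  2.44264704  0.56755957  0.92435425 -2.53670178]
3.0833 [ 0.4501817  -0.07955549  0.36007452] [-0.65 -0.65  2.07  0.31  1.32 -2.24]
3.7583 [ 0.4713069  -0.08078244  0.22325592] [-0.73 -0.7   2.44  0.57  0.93 -2.54]
```

View pics/B0r.png

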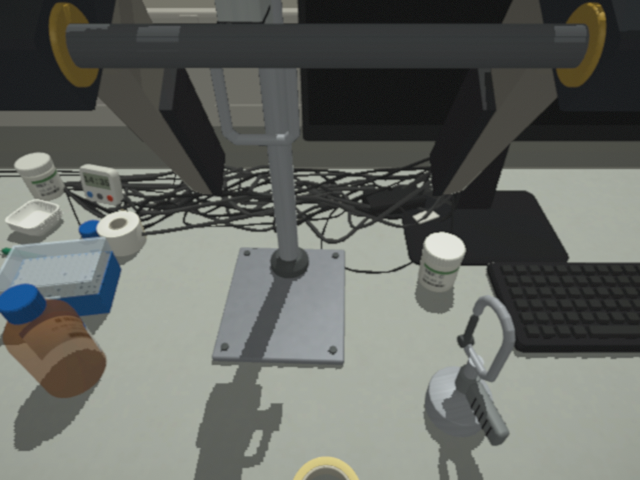

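View pics/B1r.png

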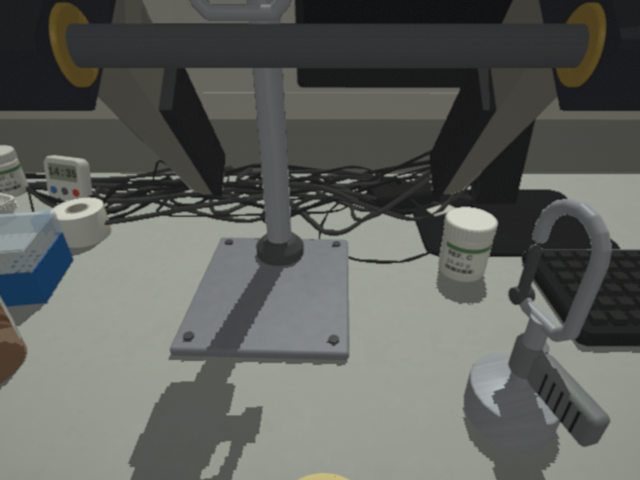

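The grey weight is clear: handle end at (497,432) in B0r and (590,428) in B1r, gate on the left/far side, so the choice is confirmed. The eye's bottom bar is at about (262,138) in B0r and (240,13) in B1r. Zooming once for exact pixels.

```bash
python3 - <<'E'
import cv2,numpy as np
a=cv2.imread('pics/B0r.png');b=cv2.imread('pics/B1r.png')
def cr(im,x,y,w,h):
    c=cv2.resize(im[y:y+h,x:x+w],(400,300),interpolation=cv2.INTER_CUBIC)
    k=400/w
    for X in range((x//20+1)*20,x+w,20): cv2.putText(c,str(X),(int((X-x)*k),10),0,.33,(0,0,255)); cv2.line(c,(int((X-x)*k),12),(int((X-x)*k),18),(0,0,255))
    for Y in range((y//20+1)*20,y+h,20): cv2.putText(c,str(Y),(0,int((Y-y)*k)+4),0,.33,(0,0,255)); cv2.line(c,(24,int((Y-y)*k)),(30,int((Y-y)*k)),(0,0,255))
    return c
o=np.vstack([np.hstack([cr(a,200,70,120,90),cr(b,180,0,120,90)]),np.hstack([cr(a,400,285,220,165),cr(b,440,190,190,142)][:1]+[cr(b,410,190,230,172)])])
cv2.imwrite('pics/z.png',o)
E
```

```text
(no output)
```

View pics/z.png

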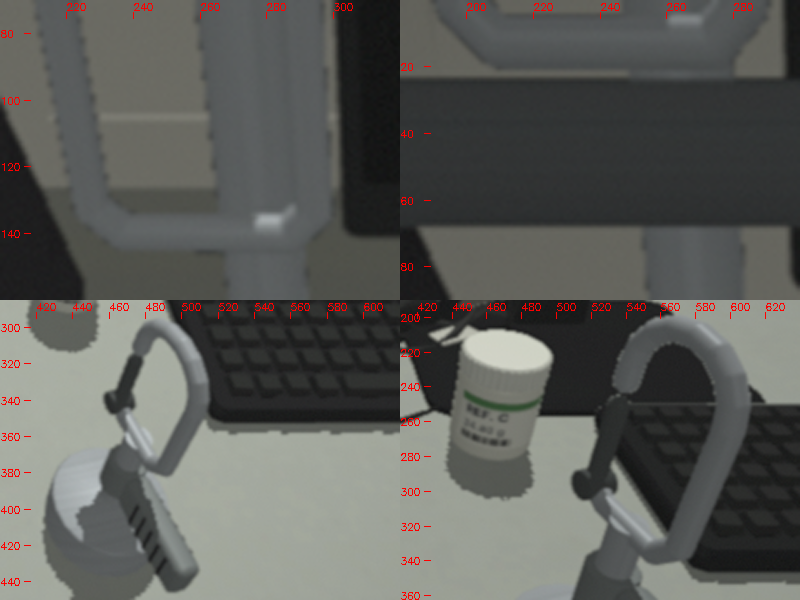

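```bash
python3 - <<'E'
from h import *
A,B=wcam('B0'),wcam('B1'); sc=cam('scene'); tp=cam('top')
f=lambda u:(639-u[0],479-u[1])
for n,a,b in [('eye',(259.4,139.5),(241.5,12.3)),('nose',(475.4,314),(540.5,241.8)),('pivot',(464.9,341),(522,295)),('handle end',(497,432),(590,428)),('plateFL',(215,358),(173,352)),('plateFR',(343,360),(347,354)),('plateBL',(237,250),(221,239)),('plateBR',(345,249),(348,239)),('bowtop?',(485,296),(569,200))]:
    X=two(A,f(a),B,f(b)); print(n,X.round(4),'res',(np.array(proj(A,X))-f(a)).round(1),'scene',proj(sc,X).round(1),'top',proj(tp,X).round(1))
E
```

```text
eye [ 0.6288 -0.0206  0.2665] res [-1.1  0.1] scene [259.4 255.6] top [259.  222.9]
nose [ 0.5296 -0.2152  0.1453] res [-0.9 -0.4] scene [327.5 272.7] top [325.8 264.5]
pivot [ 0.5299 -0.2152  0.1011] res [-0.2 -0.1] scene [327.4 284.6] top [325.7 267.1]
handle end [ 0.4596 -0.2402  0.055 ] res [-1.  -0.8] scene [350.3 300.3] top [333.3 291.2]
plateFL [0.5691 0.0572 0.0025] res [ 0.6 -0.2] scene [262.7 351.4] top [244.9 261.3]
plateFR [ 0.5671 -0.0984  0.0021] res [0.2 0. ] scene [296.1 324.6] top [290.8 261.9]
plateBL [0.7484 0.0541 0.0094] res [-1.5  0.3] scene [218.8 327. ] top [247.3 210.1]
plateBR [ 0.7511 -0.1066  0.0083] res [-0. -0.] scene [253.2 302. ] top [293.8 209.4]
bowtop? [ 0.5198 -0.2147  0.1812] res [-4.3 -2.2] scene [330.1 263.7] top [325.8 265.4]
```

```bash
cat >> h.py <<'E'
S=np.diag([-1,-1,1]); TILT=.8
def wpose(hx,az,back=0.0,tilt=TILT):
    """TCP pose with grasp point at handle point hx (world)"""
    M=tool(az,tilt)@S; return np.asarray(hx)+M[:,2]*(.008-back),quat(M)
E
python3 - <<'E'
from h import *
psi=.34; n=np.array([.5297,-.2152])
H=np.r_[n-.061*np.array([np.cos(psi),np.sin(psi)]),.064]
print(H)
p2,q=wpose(H,psi,.09); p1=p2+[0,0,.15]
for p in(p1,p2,wpose(H,psi)[0]): print(p.round(3),np.round(manip.solve_ik(p,q),2))
manip.move_linear((.46,-.1,.36),vel=.25)
manip.move_pose(p1,q); manip.gripper_to(.06); manip.move_linear(p2,vel=.2)
print(manip.current_t(),manip.current_force(),manip.current_tcp_pos(),p2)
c=None
snap('wrist','G0'); g=wcam('G0')
for X in (H,np.r_[n,.1435],np.r_[n,.1],np.r_[n-.022*np.array([np.cos(psi),np.sin(psi)]),.036],np.r_[n-.085*np.array([np.cos(psi),np.sin(psi)]),.075]): print(proj(g,X).round(0))
E
```

```text
[ 0.47219197 -0.23554271  0.064     ]
[ 0.417 -0.255  0.271] [-1.32 -0.32  2.14  0.8   1.46 -0.25]
[ 0.417 -0.255  0.121] [-1.32 -0.05  2.26  0.87  1.21 -0.54]
[ 0.478 -0.234  0.058] [-1.15  0.16  2.21  1.01  1.01 -0.6 ]
7.95 [-0.69507704  0.11976308  0.13859447] [ 0.41696659 -0.25576415  0.12190619] [ 0.41673612 -0.25515949  0.12112995]
[312. 251.]
[312.  74.]
[312. 133.]
[312. 219.]
[312. 280.]
```

View pics/G0.png

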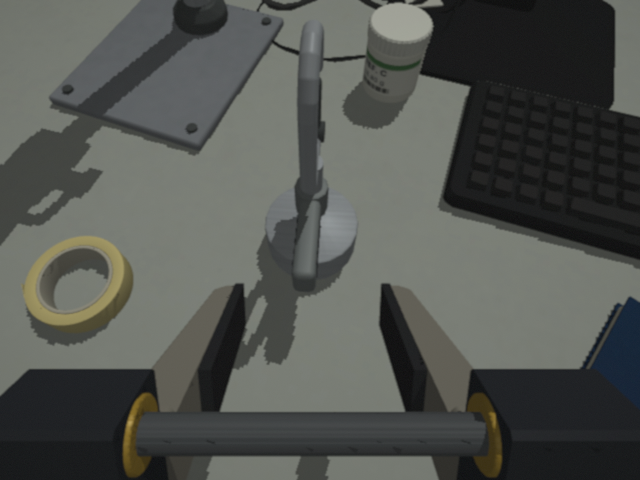

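The handle is at (305,282)→(313,200), centred between the fingers. It lies about 3° off my yaw, so I correct to 0.28 and grip.

```bash
python3 - <<'E'
from h import *
psi=.28; C=np.array([.509,-.2225]); H=np.r_[C-.039*np.array([np.cos(psi),np.sin(psi)]),.064]
p,q=wpose(H,psi,.09); manip.move_linear(p,q,vel=.1)
p,q=wpose(H,psi); manip.move_linear(p,q,vel=.1)
print('pre',manip.current_force(),manip.current_wrist_torque(),manip.current_tcp_pos()-p)
manip.gripper_to(0,60); print('w',manip.current_gripper_width(),manip.current_force())
manip.move_linear(p+[0,0,.06],vel=.08); manip.pause(.4)
print(manip.current_t(),manip.current_force(),manip.current_wrist_torque(),manip.current_tcp_pos()-p)
snap('wrist','G1'); snap('scene','S1')
a=cv2.imread('pics/G1.png'); b=cv2.imread('pics/S1.png')[180:360,230:430]
cv2.imwrite('pics/g1s1.png',np.hstack([cv2.resize(a,(400,300)),cv2.resize(b,(400,360))[:300]]))
E
```

```text
pre [-0.38530678  0.11703076 -0.29723461] [-0.04820328  0.4579604   0.01966195] [ 1.71119921e-05 -3.86274091e-04  2.66521171e-04]
w 0.013922213996742167 [-1.09793921 -0.13025494  0.68374337]
11.3583 [ 0.47506902  0.65937372 -3.40111567] [-0.27998479  1.0689616  -0.00393565] [-4.97430304e-05  7.39402950e-05  5.98175336e-02]
```

View pics/g1s1.png

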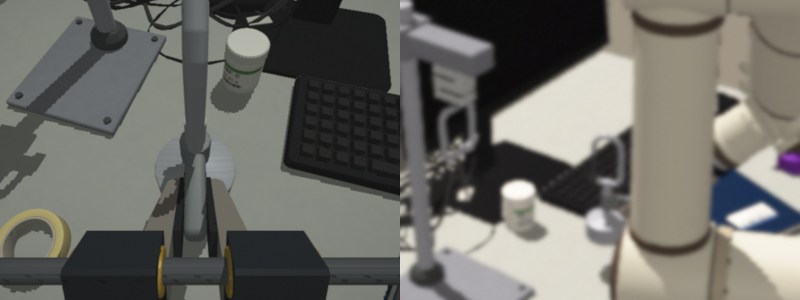

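```bash
cat >> h.py <<'E'
EYE=np.array([.6288,-.0206,.2665]); YAW=-.02
def btcp(dx,dz,dy=0.,az=YAW):
    """TCP pose putting bow at eye + (dx,dy,dz) in the stand frame"""
    R=np.array([[np.cos(az),-np.sin(az),0],[np.sin(az),np.cos(az),0],[0,0,1]])
    return EYE+R@np.array([dx-.0333,dy,dz-.0976]),quat(tool(az,TILT)@S)
E
python3 - <<'E'
from h import *
p,q=btcp(-.055,.0215)
for a in [(-.055,.0215),(.008,.0215),(0,-.0125),(-.0,-.03)]: print(np.round(manip.solve_ik(*btcp(*a)),2))
t=np.array(manip.current_tcp_pos()); manip.move_linear([t[0],t[1],p[2]],vel=.15)
manip.move_linear(p,q,vel=.13); manip.pause(.4)
print(manip.current_t(),manip.current_force(),manip.current_tcp_pos()-p)
snap('wrist','E0'); snap('scene','E0s')
a=cv2.imread('pics/E0.png'); b=cv2.imread('pics/E0s.png')[200:335,200:380]
cv2.imwrite('pics/e0.png',np.hstack([cv2.resize(a,(400,300)),cv2.resize(b,(400,300),interpolation=cv2.INTER_CUBIC)]))
sc=cam('scene'); w=wcam('E0'); bow=EYE+[-.055,0,.0215]
for n,X in [('eye',EYE),('bow',bow),('top',bow+[0,0,.0265]),('pivot',bow+[.022,0,-.056])]: print(n,(proj(sc,X)-[200,200])*2.222,proj(w,X)*.625)
E
```

```text
[-0.43 -0.46  2.41  0.62  0.52  0.72]
[-0.36 -0.23  2.24  0.62  0.43  0.75]
[-0.37 -0.18  2.29  0.76  0.36  0.6 ]
[-0.37 -0.14  2.29  0.85  0.33  0.5 ]
14.35 [ 0.61458089 -0.09290535 -4.461556  ] [ 6.39429053e-06 -1.87013977e-04  2.30405002e-05]
eye [131.91569154 123.59291564] [195.2672362    7.65520198]
bow [164.5462658  121.36388593] [198.22386444  42.22871768]
top [163.53258074 102.6586397 ] [199.18112104 -26.2131547 ]
pivot [153.24309822 154.57646283] [196.28013807  91.38673619]
```

View pics/e0.png

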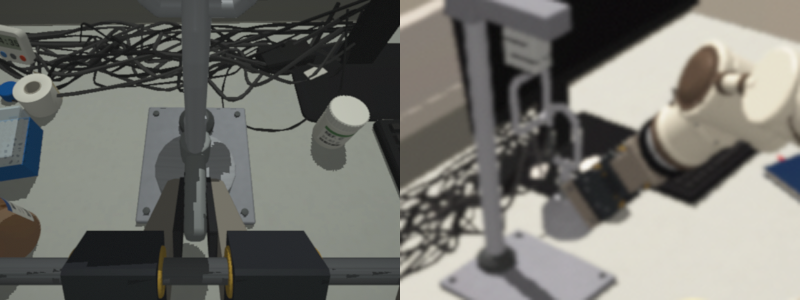

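Hook top predicted (163.5,102.7) and seen at about (165,103). Eye bar predicted (132,124) and seen at about (130,121). One sharper zoom to settle the relative height.

```bash
python3 - <<'E'
from h import *
sc=cam('scene'); im=cv2.imread('pics/E0s.png'); x0,y0,k=235,220,10
c=cv2.resize(im[y0:y0+60,x0:x0+70],None,fx=k,fy=k,interpolation=cv2.INTER_CUBIC); c=cv2.convertScaleAbs(c,alpha=1.4)
bow=EYE+[-.055,0,.0215]
pts=[EYE+[0,y,0] for y in np.linspace(-.029,.029,5)]+[bow+[.022*np.cos(t),0,.022*np.sin(t)] for t in np.linspace(0,np.pi,9)]+[bow+[.022,0,-.0125]]+[bow+[-.022,0,z] for z in(-.02,-.04)]
for X in pts:
    u=proj(sc,X); cv2.circle(c,tuple(int(v) for v in (u-[x0,y0]+.5)*k),3,(0,0,255),-1)
cv2.imwrite('pics/e0z.png',c)
E
```

```text
(no output)
```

View pics/e0z.png

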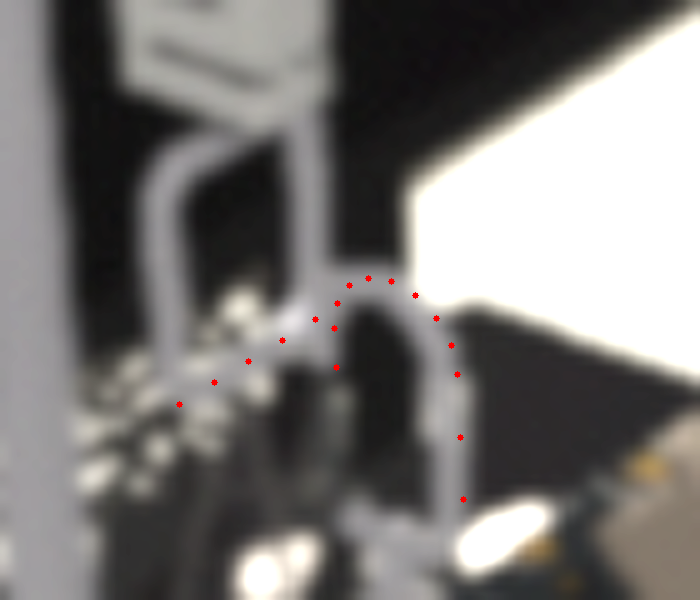

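```bash
python3 - <<'E'
from h import *
f0=np.array(manip.current_force())
for dx in [-.04,-.034,-.03,-.026,-.022,-.018,-.014,-.01,-.006,-.002,.002,.006,.009]:
    p,q=btcp(dx,.0215); manip.move_linear(p,q,vel=.04)
    d=np.array(manip.current_force())-f0; print(dx,d.round(2),(np.array(manip.current_tcp_pos())-p).round(4)[[0,2]])
    if np.linalg.norm(d)>9: print('stop'); break
print(manip.current_t(),np.array(manip.current_wrist_torque()).round(2))
snap('scene','I0s')
sc=cam('scene'); im=cv2.imread('pics/I0s.png'); x0,y0,k=225,220,8
c=cv2.resize(im[y0:y0+70,x0:x0+90],None,fx=k,fy=k,interpolation=cv2.INTER_CUBIC); c=cv2.convertScaleAbs(c,alpha=1.4)
cv2.imwrite('pics/i0z.png',c)
E
```

```text
-0.04 [-0.42 -0.09  0.2 ] [ 0.     -0.0003]
-0.034 [ 0.04 -0.09 -0.22] [0.0002 0.0001]
-0.03 [-2.27  0.12  0.65] [ 0.     -0.0002]
-0.026 [-1.84 -0.33  0.44] [ 0.0001 -0.0002]
-0.022 [-2.09 -0.62 -0.52] [ 0.0001 -0.0001]
-0.018 [-1.86 -0.88 -0.34] [ 0.0001 -0.0002]
-0.014 [-2.42 -1.45 -1.98] [ 0.     -0.0002]
-0.01 [-2.46 -1.66 -2.49] [ 0.0001 -0.0002]
-0.006 [-1.48 -2.01 -2.15] [ 0.0001 -0.0002]
-0.002 [-1.14 -0.86 -3.1 ] [ 0.     -0.0002]
0.002 [ 2.57  1.15 -6.88] [-0.0005 -0.0011]
0.006 [0.07 1.01 0.5 ] [0.0015 0.0023]
0.009 [-0.71  0.27 -0.28] [0.0006 0.0008]
18.025 [ 0.01  1.11 -0.02]
```

The gate contact came exactly where predicted (dx −31 mm), with about 2 N, and then the bar snapped through. Lowering now.

```bash
python3 - <<'E'
from h import *
f0=np.array([.615,-.093,-4.46])
for dx,dz in [(.008,.016),(.006,.010),(.004,.004),(.002,-.002),(0,-.007),(0,-.010),(0,-.012),(0,-.0135),(0,-.015),(0,-.0165)]:
    p,q=btcp(dx,dz); manip.move_linear(p,q,vel=.04); manip.pause(.1)
    d=np.array(manip.current_force())-f0; print(dx,dz,d.round(2),(np.array(manip.current_tcp_pos())-p).round(4)[[0,2]])
    if d[2]>2.5 or np.linalg.norm(d[:2])>8: print('stop'); break
print(manip.current_t(),np.array(manip.current_wrist_torque()).round(2))
snap('scene','I1s')
im=cv2.imread('pics/I1s.png'); x0,y0,k=225,220,8
c=cv2.resize(im[y0:y0+70,x0:x0+90],None,fx=k,fy=k,interpolation=cv2.INTER_CUBIC); c=cv2.convertScaleAbs(c,alpha=1.4)
cv2.imwrite('pics/i1z.png',c)
E
```

```text
0.008 0.016 [-0.6   0.18  0.81] [-0.0001 -0.0002]
0.006 0.01 [-0.58  0.46  1.18] [ 0. -0.]
0.004 0.004 [-1.    0.12  0.43] [0.0001 0.0001]
0.002 -0.002 [-0.44  0.53  0.8 ] [0.0001 0.0002]
0 -0.007 [-0.24 -0.5   0.5 ] [0.0001 0.0001]
0 -0.01 [-1.1  -0.07  0.84] [-0.     -0.0001]
0 -0.012 [-0.65 -0.37  0.8 ] [0.0001 0.0001]
0 -0.0135 [-2.2   0.13  6.02] [0.0007 0.0011]
stop
21.125 [0.01 0.16 0.05]
```

View pics/i1z.png

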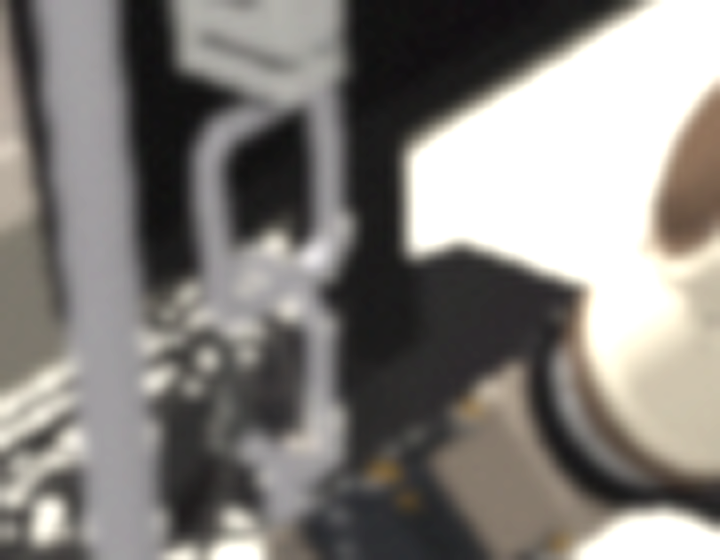

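The hook now sits over the bar (bow wrapped over it at about (260,280)). Seating was felt at the predicted −12.5 mm. Ease off the excess load, release and back away.

```bash
python3 - <<'E'
from h import *
p,q=btcp(0,-.0129); manip.move_linear(p,q,vel=.02); manip.pause(.2)
print((np.array(manip.current_force())-[.615,-.093,-4.46]).round(2))
manip.gripper_to(.02,10); print(np.round(manip.current_force(),2))
manip.gripper_to(.05); manip.pause(.3)
z=mat(q)[:,2]
manip.move_linear(p-z*.09,vel=.06); manip.move_linear(p-z*.13+[-.03,0,0],vel=.1); manip.pause(1.5)
print(manip.current_t(),np.round(manip.current_force(),2))
a=snap('wrist','F0'); b=snap('scene','F0s'); manip.pause(.4); a2=snap('wrist','F1'); print(np.abs(a.astype(int)-a2).mean(), np.abs(a.astype(int)-a2).max())
c=cv2.resize(b[210:330,200:360],(400,300),interpolation=cv2.INTER_CUBIC)
cv2.imwrite('pics/f.png',np.hstack([cv2.resize(a,(400,300)),c]))
E
```

```text
[-0.72  0.67  7.1 ]
[-0.73 -0.24 -0.3 ]
26.7917 [ 0.49 -0.8  -1.13]
0.7237337239583334 20
```

View pics/f.png

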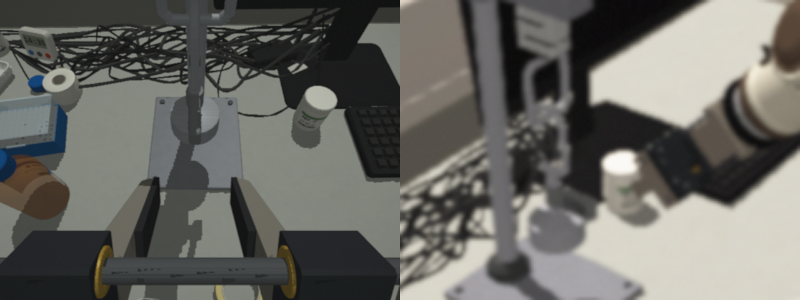

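```bash
python3 - <<'E'
from h import *
manip.pause(5)
a=snap('wrist','H0'); manip.pause(.3); a2=snap('wrist','H1'); b=snap('scene','H0s')
d=np.abs(a.astype(int)-a2).max(2); print('weight region',d[0:240,270:400].mean(),'elsewhere',d[0:240,420:600].mean())
l=[cv2.resize(im[0:240,220:400],(400,533),interpolation=cv2.INTER_CUBIC) for im in (a,)]
s=cv2.resize(b[232:312,225:285],(400,533),interpolation=cv2.INTER_CUBIC)
cv2.imwrite('pics/h.png',np.hstack(l+[cv2.convertScaleAbs(s,alpha=1.4)])); print(manip.current_t())
t0=cv2.imread('pics/top0.png');
t1=snap('top','top1'); d=cv2.absdiff(t0,t1).max(2)
for n,(u,v) in dict(bottle=(194,263),beaker=(248,316),tape=(284,306),book=(406,307)).items(): print(n,d[v-14:v+14,u-14:u+14].mean().round(1))
E
```

```text
weight region 1.0502884615384616 elsewhere 1.558912037037037
32.7917
bottle 3.4
beaker 75.4
tape 70.7
book 3.3
```

View pics/h.png

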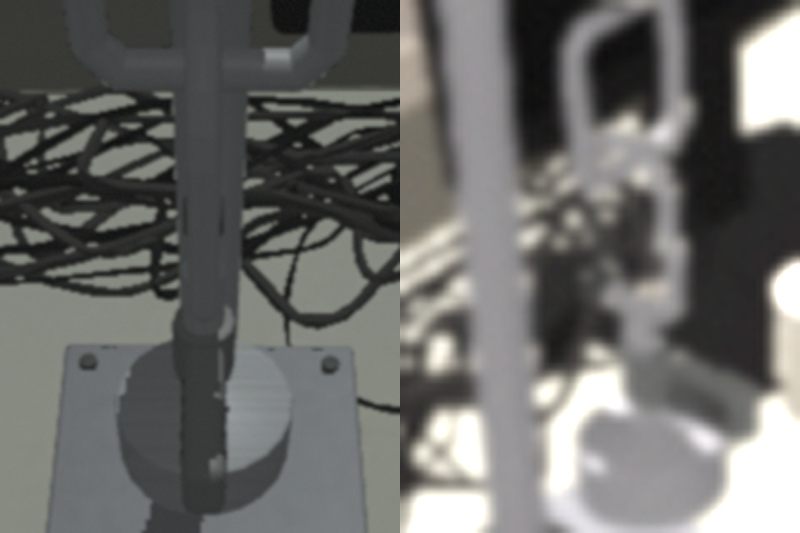

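```bash
python3 - <<'E'
from rig import manip
manip.close_job(); print(manip.current_t())
E
```

```text
the job is handed in; nothing more can be done
the job is handed in; nothing more can be done
```

The check weight is hanging from the eye, and I handed the job in at about 33 s; no verdict was reported. I gripped it by the handle and lifted it. I then pressed the gate onto the bar with about 2 N until the bar snapped in, lowered the hook, let go and backed away.

**Checks that agreed:**
- **Contact heights:** the gate touched and the hook seated at the positions I had predicted to within about 1–2 mm. Forces stayed around 7 N, well under the 40 N limit.
- **Hanging still:** the last pictures show the weight upright on the bar, well above the base plate. Nothing moved between two frames 0.35 s apart, and the gripper was clear of everything.
- **Bottle and notebook:** they look unchanged from the start in the top view.

**Checks that were not conclusive:**
- **Gate shut:** I could not see the gate clearly in the last pictures. I take it to be shut because the bar snapped through and the force then dropped away.
- **Beaker and tape roll:** the before/after comparison showed large differences there. I take that to be the arm covering them in the top view; I felt no unexpected contact near either and did not see them unobstructed at the end.

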